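# Put the check weights back in their case

### The job

The balance check is finished: put the four steel knob weights back in the open wooden case in order of size, each standing fully home in the well bored for it, then shut the lid completely. Keep the weights upright all the while.

Things in the scene. Friction and masses are not known exactly. Their poses are not given: they have to be found in the camera images.
- weight_largest: Polished steel knob weight, the largest of four: upright cylinder 38 mm in diameter and 47 mm high, with a neck and a knob 22 mm in diameter on it, 62 mm high in all, about 500 g. Stands on the bench; origin at the centre of its underside, z up its axis.
- weight_second: Polished steel knob weight, the second largest of four: upright cylinder 30 mm in diameter and 34 mm high, with a neck and a knob 18.6 mm in diameter on it, 46 mm high in all, 200 g. Stands on the bench; origin at the centre of its underside, z up its axis.
- weight_third: Polished steel knob weight, the third largest of four: upright cylinder 23 mm in diameter and 28 mm high, with a neck and a knob 14.5 mm in diameter on it, 38 mm high in all, 100 g. Stands on the bench; origin at the centre of its underside, z up its axis.
- weight_smallest: Polished steel knob weight, the smallest of four: upright cylinder 17 mm in diameter and 23 mm high, with a neck and a knob 11 mm in diameter on it, 31 mm high in all, 50 g. Stands on the bench; origin at the centre of its underside, z up its axis.
- well_largest (a point): Widest of four round wells in the top of the open wooden case, for the largest weight: 45 mm in diameter, 32 mm deep, 3 mm bevel at the mouth, flat felt floor. Point: centre of the mouth, 42 mm above the bench, 57.5 mm along y from the case's middle. Axes: x level, to the hinge side (rear), y along the row to the left, z up.
- well_second (a point): Second widest of four round wells in the top of the open wooden case, for the second largest weight: 37 mm in diameter, 22 mm deep, 3 mm bevel at the mouth, flat felt floor. Point: centre of the mouth, 42 mm above the bench, 8.5 mm along y from the case's middle. Axes: x level, to the hinge side (rear), y along the row to the left, z up.
- well_third (a point): Third widest of four round wells in the top of the open wooden case, for the third largest weight: 30 mm in diameter, 16 mm deep, 3 mm bevel at the mouth, flat felt floor. Point: centre of the mouth, 42 mm above the bench, -33 mm along y from the case's middle. Axes: x level, to the hinge side (rear), y along the row to the left, z up.
- well_smallest (a point): Narrowest of four round wells in the top of the open wooden case, for the smallest weight: 24 mm in diameter, 12 mm deep, 3 mm bevel at the mouth, flat felt floor. Point: centre of the mouth, 42 mm above the bench, -68 mm along y from the case's middle. Axes: x level, to the hinge side (rear), y along the row to the left, z up.
- case_lid (a joint): Hinge of the case's wooden lid, rad: 0 shut, 2.2 fully open; at the start it stands open, leaning back. Hinge line along the case's y, 42 mm above the bench, 34 mm behind the row of wells. Lid: hollow shell 74 mm deep, 176 wide, 37 high outside, walls 5; the case below is a fixed block of the same plan, 42 mm high. Stiff hinge: the lid stays where left; about 2 N at its free edge moves it.
- lid_lip (a point): Brass thumb lip, 44 mm wide, 10 mm out, 6 mm thick, in the middle of the lid's free edge (front lower edge when shut). Point: its centre, 79 mm from the hinge line; 48 mm above the bench when shut. Axes are the lid's: x to the hinge, y along it, z out through the lid's top.

How it is judged (in metres and radians):
On the way:
1. all four weights stand in their wells, let go, the lid still open (horizontal distance between weight_largest and well_largest below 0.008 m and z of weight_largest in the frame of well_largest below -0.028 m and angle between each of weight_largest, weight_second, weight_third, weight_smallest's own z axis and vertical below 0.12 rad and linear speed of each of weight_largest, weight_second, weight_third, weight_smallest below 0.02 m/s and horizontal distance between weight_second and well_second below 0.008 m and z of weight_second in the frame of well_second below -0.018 m and horizontal distance between weight_third and well_third below 0.008 m and z of weight_third in the frame of well_third below -0.012 m and horizontal distance between weight_smallest and well_smallest below 0.008 m and z of weight_smallest in the frame of well_smallest below -0.008 m and value of joint case_lid above 0.5 rad and contact force between the fingers and weight_largest below 0.1 N and contact force between the fingers and weight_second below 0.1 N and contact force between the fingers and weight_third below 0.1 N and contact force between the fingers and weight_smallest below 0.1 N), for 0.2 s.
At the end, for the whole second after the job is handed in: Each weight stands upright at rest on the floor of its own well (within 8 mm of the well's centre, 4 mm of full depth), largest to smallest along the row, and the lid is shut to within 0.06 rad (horizontal distance between weight_largest and well_largest below 0.008 m and z of weight_largest in the frame of well_largest below -0.028 m and angle between each of weight_largest, weight_second, weight_third, weight_smallest's own z axis and vertical below 0.12 rad and linear speed of each of weight_largest, weight_second, weight_third, weight_smallest below 0.02 m/s and horizontal distance between weight_second and well_second below 0.008 m and z of weight_second in the frame of well_second below -0.018 m and horizontal distance between weight_third and well_third below 0.008 m and z of weight_third in the frame of well_third below -0.012 m and horizontal distance between weight_smallest and well_smallest below 0.008 m and z of weight_smallest in the frame of well_smallest below -0.008 m and value of joint case_lid below 0.06 rad); the robot touches nothing.
It fails at once if a weight is tipped by more than 35 degrees (angle between any of weight_largest, weight_second, weight_third, weight_smallest's own z axis and vertical above 0.61 rad).
It also fails if it takes over 136 s, if anything falls off the work surface, if the arm or the gripper's body presses on something with over 40 N, if the wrist force passes 120 N, or if a joint passes its speed limit or range.

### The arm

A 6-joint arm with a two-finger parallel gripper is mounted at the origin on a cart in front of the work surface, level with it; the furniture and walls round the work are solid. World frame = base frame: x ahead of the robot, y to its left, z up, the work surface at z = 0. Lengths are in mm, angles in rad, forces in N, time in s.
With the tool pointing down it reaches from about 300 to 750 mm from the base axis. Payload 8.5 kg.
Tool frame: the origin (TCP) lies between the finger pads; the fingertips stand 25 mm ahead of it and the grasp point (between the pads) lies 6 mm ahead of it; z points along the fingers, y is the line along which they close (so a half turn about z gives the same grasp; the last joint's range is limited). The gripper opens to 85 mm and grips with 20 to 120 N. Pads are 22 mm wide; open, the fingers measure 114 mm over their backs; the gripper's body (76 mm by 85 mm) begins 54 mm behind the grasp point. The pads swing forward as they close: fully open they stand 13 mm farther back than shut.
Start: joints at [-1.418, 0.381, 1.297, -0, 1.464, -0.215], TCP at [197.753, -513.2, 256.322] pointing down, gripper open.
Joint ranges: [-3.11, 3.11], [-0.89, 2.33], [0.22, 2.48], [-1.42, 4.56], [0.17, 2.85], [-2.88, 2.88]. Speed limits (rad/s): [2.39, 2.39, 3.14, 3.14, 3.14, 3.14].

### API

Orientations are given as a unit quaternion [w, x, y, z].
In Python, from workcell import env gives the robot as it stands.
- The arm moves only by the tool drive_tool, never from a script. Its argument "rows" is a list of rows, each a list of 7 numbers: the shift along the tool's x, y, z each as a share of 5 cm, from -1 to 1, then the turn, a rotation vector about the tool's x, y, z each as a share of 30 degrees, from -1 to 1, then the opening, from -1 (shut) to 1 (fully open). A call has 1 to 10 rows; each row shifts and turns the commanded pose from where the row before left it, along the tool's axes as they then stand; what a row does not reach is not made up. A row lasts 1/8 s, in which the tool goes at most 62.5 mm and 10.7 degrees, less where a joint would pass 70% of its speed; a pose out of reach is approached as far as the arm can. A call with a number of a shift or a turn outside -1 to 1 is refused whole. A call with a gripper value outside its range is refused whole. The fingers move at their own pace and stop on an object; the grip force is fixed at half the most. Time passes only in rows, so rows that do not move let the fingers close. It gives the time, the measured TCP pose, the force, the opening and the grip force at its end, in the units of the state.
- env.get_state(): the state, without advancing time (a new reading comes with each control period).
- env.read_camera(name): name is "scene" or "top" or "wrist"; returns a dict with "img" (384x512x3 uint8, blue, green, red), "vertical_fov" (degrees; the focal length in pixels is half the picture's height over the tangent of half this angle, whatever the lens; pixels are square), "cx", "cy" (the principal point, pixels), "R" (3x3) and "t" (3): a world point X has camera coordinates R X + t; the wrist camera has in their place "hand_eye" (4x4, takes a point from camera to tool coordinates, whose origin is the TCP and whose axes are the flange's). Camera axes: x right, y down, z forward; pixel columns grow to the right and rows downward; lengths in mm; the calibration is good to about 2 mm. A picture is of the moment at which its call begins: read the wrist's pose just before it. There is no depth.
- env.job_done(): hands the job in; it is judged then, once.
Trained networks look in a picture, given as the dict that the camera call returned (one of the last four; its "shot" number tells which), for a name from the list of things; names that differ only in an ending like _2 or _b are one class to them, and where a whole thing is asked for, a point or a joint stands for the part that bears it (a point fixed in the world has none). Each returns a list of dicts, best first, with "p" (0 to 1); they miss things now and then, are a little off and sometimes report something else, mostly with a low value. They report only what shows in the picture. A call takes as long as a camera call.
- env.find_in(picture, query): "point" ([column, row] as shares, 0 to 1, of the picture: columns of its width, rows of its height, amid what is visible of it).
The state is a dict: "time": time; "joint_pos": joint angles; "joint_velocities": joint speeds; "tau": joint torques, N m; "tool_pos": TCP position; "tool_rot": TCP orientation; "wrist_force": force on the tool from outside, world axes, zero at the start; "torque": the same for the moment, N m; "width": finger opening in mm; "grip_force": force on a finger pad.
Only numpy, scipy, OpenCV 4.12 (cv2) and the standard library are available. Lean on these libraries where they do the work, as an engineer would, in place of code of your own. Each camera call takes 0.05 s, during which the arm holds its last target. There are 200 camera calls.

## Working session

There is one attempt and no reset: what is moved stays moved. The work goes in short steps, Python scripts to look and compute and a tool call to move; the robot and the scene stay as the last step left them, time stands still between calls to the robot, and variables do not carry over. Pictures are saved under pics/ and viewed, at most 14 in all, crops included, and the job is handed in when it is done.

Besides the shell and the picture viewer there is one more tool, called by a JSON object that holds its "fn" and its "kwargs". drive_tool: Moves the arm, as the interface text tells. Its arguments: {"type":"object","properties":{"rows":{"type":"array"}},"required":["rows"]}

```bash
mkdir -p pics; cat > h.py <<'E'
import numpy as np, cv2
from workcell import env
from scipy.spatial.transform import Rotation as Ro
def f(p): return p["img"].shape[0]/2/np.tan(np.radians(p["vertical_fov"])/2)
def RT(p,s=None):
    if "R" in p: return np.array(p["R"]),np.array(p["t"])
    q=np.array(s["tool_rot"]); T=np.eye(4); T[:3,:3]=Ro.from_quat(q[[1,2,3,0]]).as_matrix(); T[:3,3]=s["tool_pos"]
    M=np.linalg.inv(T@np.array(p["hand_eye"])); return M[:3,:3],M[:3,3]
def ray(p,uv,s=None):
    R,t=RT(p,s); d=R.T@np.array([(uv[0]-p["cx"])/f(p),(uv[1]-p["cy"])/f(p),1]); return -R.T@t,d/np.linalg.norm(d)
def atz(p,uv,z,s=None):
    o,d=ray(p,uv,s); return o+d*(z-o[2])/d[2]
def tri(rays):
    A=sum(np.eye(3)-np.outer(d,d) for o,d in rays); b=sum((np.eye(3)-np.outer(d,d))@o for o,d in rays); return np.linalg.solve(A,b)
def proj(p,X,s=None):
    R,t=RT(p,s); c=R@np.array(X)+t; return c[:2]/c[2]*f(p)+[p["cx"],p["cy"]]
names=["weight_largest","weight_second","weight_third","weight_smallest","case_lid","lid_lip"]
E
python3 - <<'E'
from h import *
np.set_printoptions(precision=1,suppress=True)
R={}
for c in ["scene","top"]:
    p=env.read_camera(c); cv2.imwrite(f"pics/{c}0.png",p["img"])
    print(c,f(p),-np.array(p["R"]).T@p["t"])
    for n in names+["well_largest"]:
        r=env.find_in(p,n)
        for k in r[:2]:
            uv=np.array(k["point"])*[512,384]; print(n,round(k["p"],2),uv,atz(p,uv,20))
        if r: R.setdefault(n,[]).append(ray(p,np.array(r[0]["point"])*[512,384]))
for n in R:
    if len(R[n])==2: print(n,tri(R[n]))
E
```

```text
scene 388.1236739959533 [-63.5 -97.3 968.4]
weight_largest 0.63 [240.9 192.2] [429.6 133.1  20. ]
weight_third 0.39 [271.6 196.8] [444.   46.8  20. ]
weight_smallest 0.45 [169.9 166.9] [440.7 359.4  20. ]
lid_lip 0.6 [352.6 205.6] [ 491.5 -172.7   20. ]
lid_lip 0.19 [340.2 227. ] [ 417.  -155.5   20. ]
well_largest 0.95 [338.7 227.3] [ 414.8 -151.9   20. ]
top 445.1139176882297 [ 344.8   67.4 1379.1]
weight_largest 0.67 [226.2 188.7] [438.  127.4  20. ]
weight_second 0.62 [186.4 183.8] [451.1 249.2  20. ]
weight_third 0.51 [247.3 192. ] [428.9  62.7  20. ]
case_lid 0.92 [327.6 170. ] [ 500.6 -183.3   20. ]
lid_lip 0.83 [329.2 169.2] [ 503.2 -188.3   20. ]
well_largest 0.83 [326.5 182.3] [ 462.6 -180.    20. ]
weight_largest [437.  131.8   9. ]
weight_third [430.8  53.4  38.7]
lid_lip [ 502.7 -182.3    5.9]
well_largest [ 463.8 -175.5  -62.2]
```

View pics/scene0.png

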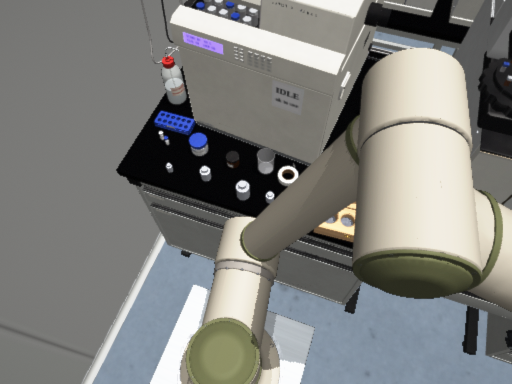

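View pics/top0.png

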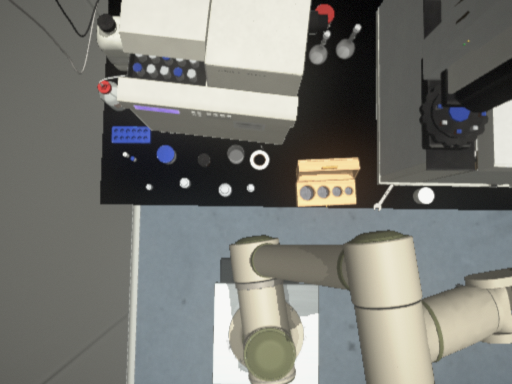

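Scene view: the weights run left to right as smallest (169,167), second (205,173), largest (243,189) and third (270,196). Top view: the same four are at (149,187), (185,183), (225,189) and (250,188). The wells are at about (307,192), (323,192), (338,192) and (350,191), and the lid leans back behind them.

```bash
cat >> h.py <<'E'
def tool(s): return Ro.from_quat(np.array(s["tool_rot"])[[1,2,3,0]])
def go(target,s=None):
    "shift in tool axes, units of 5 cm"
    s=s or env.get_state(); return tool(s).inv().apply(np.array(target)-s["tool_pos"])/50
E
python3 - <<'E'
from h import *
np.set_printoptions(precision=2,suppress=True)
s=env.get_state(); print(s["tool_rot"],tool(s).as_matrix(),s["width"],s["wrist_force"])
p=env.read_camera("wrist"); print(np.array(p["hand_eye"]),f(p))
s0=env.read_camera("scene");t0=env.read_camera("top")
for n,a,b,z in [("L",(243,189),(225,189),31),("2",(205,173),(185,183),23),("3",(270,196),(250,188),19),("S",(169,167),(149,187),15)]:
    print(n,atz(s0,a,z),atz(t0,b,z),tri([ray(s0,a),ray(t0,b)]))
for b in [(307,192),(323,192),(338,192),(350,191)]: print(atz(t0,b,42))
print(atz(t0,(300,206),42),atz(t0,(356,204),42))
print(go([400,-160,256]),go([400,100,256]))
E
```

```text
[-0.    0.98  0.18  0.  ] [[ 0.93  0.36  0.  ]
 [ 0.36 -0.93  0.  ]
 [ 0.   -0.   -1.  ]] 85.64897678714118 [ 0.63  0.12 -0.46]
[[   0.     -0.95   -0.3    76.91]
 [   1.      0.      0.     -0.37]
 [  -0.     -0.3     0.95 -117.97]
 [   0.      0.      0.      1.  ]] 315.4764198528763
L [435.39 128.53  31.  ] [436.24 130.49  31.  ] [436.73 129.95  27.96]
2 [453.48 252.85  23.  ] [453.17 253.21  23.  ] [453.26 252.97  23.24]
3 [445.5   52.07  19.  ] [441.34  54.59  19.  ] [441.55  52.87  25.12]
S [442.15 364.08  15.  ] [439.74 364.1   15.  ] [439.75 362.68  19.05]
[ 430.38 -117.15   42.  ]
[ 431.15 -165.47   42.  ]
[ 431.87 -210.8    42.  ]
[ 435.48 -247.09   42.  ]
[387.9  -96.29  42.  ] [ 396.54 -265.09   42.  ]
[ 6.31 -5.14  0.01] [ 8.18 -9.99  0.01]
```

{"fn": "drive_tool", "kwargs": {"rows": [[0.79, -0.64, 0, 0, 0, 0, 1], [0.79, -0.64, 0, 0, 0, 0, 1], [0.79, -0.64, 0, 0, 0, 0, 1], [0.79, -0.64, 0, 0, 0, 0, 1], [0.79, -0.64, 0, 0, 0, 0, 1], [0.79, -0.64, 0, 0, 0, 0, 1], [0.79, -0.64, 0, 0, 0, -0.27, 1], [0.79, -0.64, 0, 0, 0, -0.27, 1], [0, 0, 0, 0, 0, -0.27, 1], [0, 0, 0, 0, 0, 0, 1]]}}

```text
time: 2.2
tool_pos: [394.3, -157.2, 256.4]
tool_rot: [0.0, 0.923, 0.386, 0.0]
wrist_force: [-0.9, 0.6, -0.4]
width: 85.3
grip_force: 0.0
```

```bash
python3 - <<'E'
from h import *
np.set_printoptions(precision=2,suppress=True)
s=env.get_state(); p=env.read_camera("wrist"); cv2.imwrite("pics/w1.png",p["img"])
import pickle; pickle.dump((s,p),open("w1.pkl","wb"))
print(s["tool_pos"],tool(s).as_matrix(),s["joint_pos"],s["time"])
for n in ["well_largest","well_second","well_third","well_smallest","lid_lip","weight_third"]:
    for k in env.find_in(p,n)[:3]:
        uv=np.array(k["point"])*[512,384]; print(n,round(k["p"],2),uv,atz(p,uv,42,s))
print(go([400,100,256]))
E
```

```text
[ 394.26 -157.23  256.44] [[ 0.7   0.71  0.  ]
 [ 0.71 -0.7  -0.  ]
 [-0.    0.   -1.  ]] [-0.66  0.16  1.61 -0.    1.37  0.12] 2.2
well_largest 0.65 [320.61 135.28] [ 466.49 -172.58   42.  ]
well_second 0.96 [319.49 132.21] [ 467.75 -169.39   42.  ]
well_smallest 0.96 [323.58 132.6 ] [ 470.52 -172.67   42.  ]
lid_lip 0.81 [349.29 107.21] [ 505.82 -171.85   42.  ]
[ 3.75 -3.55  0.01]
```

View pics/w1.png

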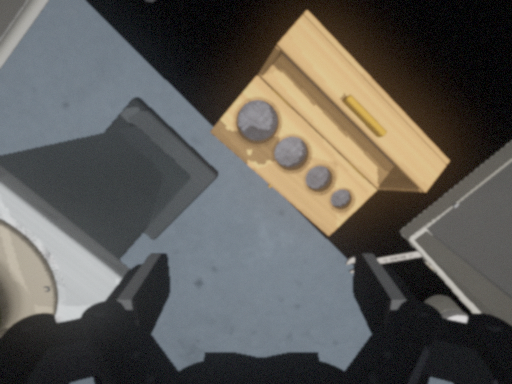

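The wells show clearly as gray discs at (258,121), (291,153), (319,178) and (341,198). The brass lip is at (364,115), and the open lid leans back.

{"fn": "drive_tool", "kwargs": {"rows": [[0.7, -0.7, 0, 0, 0, 0, 1], [0.7, -0.7, 0, 0, 0, 0, 1], [0, 0, 0, 0, 0, 0, 1], [0, 0, 0, 0, 0, 0, 1]]}}

```text
time: 3.05
tool_pos: [393.6, -59.1, 256.4]
tool_rot: [0.0, 0.923, 0.386, 0.0]
wrist_force: [0.3, -0.1, 0.9]
width: 85.6
grip_force: 0.0
```

```bash
cat >> h.py <<'E'
def wells(p,thr=60):
    hsv=cv2.cvtColor(p["img"],cv2.COLOR_BGR2HSV).astype(int); b=p["img"].astype(int)
    wood=(b[:,:,2]-b[:,:,0]>35).astype(np.uint8)
    # holes enclosed by wood
    c,h=cv2.findContours(wood,cv2.RETR_CCOMP,cv2.CHAIN_APPROX_NONE); out=[]
    for k,hh in zip(c,h[0]):
        a=cv2.contourArea(k)
        if hh[3]>=0 and a>100 and len(k)>5: out.append((a,)+cv2.fitEllipse(k)[:2])
    return sorted(out,key=lambda o:-o[0])[:5]
E
python3 - <<'E'
from h import *
import pickle
np.set_printoptions(precision=1,suppress=True)
s2=env.get_state(); p2=env.read_camera("wrist"); cv2.imwrite("pics/w2.png",p2["img"]); print(s2["tool_pos"])
pickle.dump((s2,p2),open("w2.pkl","wb"))
s1,p1=pickle.load(open("w1.pkl","rb"))
A=wells(p1);B=wells(p2)
for a in A: print("A",a[0],np.array(a[1]),np.array(a[2]),atz(p1,a[1],42,s1))
for a in B: print("B",a[0],np.array(a[1]),np.array(a[2]),atz(p2,a[1],42,s2))
for a,b in zip(A,B): print(tri([ray(p1,a[1],s1),ray(p2,b[1],s2)]))
for n in names+["well_largest","well_second"]:
    for k in env.find_in(p2,n)[:2]:
        uv=np.array(k["point"])*[512,384]; print(n,round(k["p"],2),uv,atz(p2,uv,20,s2))
print(go([430,130,256]))
E
```

```text
[393.6 -59.1 256.4]
A 1351.5 [257.  120.4] [41.1 42. ] [ 429.9 -115.4   42. ]
A 829.0 [290.  151.7] [31.  34.2] [ 432.1 -162.8   42. ]
A 477.5 [317.6 177.3] [22.9 26.7] [ 434.5 -204.1   42. ]
A 287.0 [340. 198.] [17.1 21.4] [ 436.5 -239.1   42. ]
B 878.5 [317.4 182.6] [29.6 37.9] [ 429.7 -110.3   42. ]
B 534.5 [348.2 211.4] [22.3 30.6] [ 432.1 -159.5   42. ]
B 323.5 [373.2 234.5] [17.2 24.1] [ 434.5 -201.5   42. ]
B 206.5 [393.9 253.4] [13.6 19.5] [ 436.6 -237.4   42. ]
[ 428.8 -116.1   23.8]
[ 431.6 -164.9   30.6]
[ 434.1 -206.9   32.9]
[ 436.3 -241.6   36.1]
weight_largest 0.71 [153.8  13.1] [428.4 127.8  20. ]
weight_third 0.97 [214.3  57.6] [441.3  57.7  20. ]
case_lid 0.77 [415.7 181.5] [ 510.6 -196.5   20. ]
lid_lip 0.76 [413.5 183.2] [ 507.6 -196.3   20. ]
well_largest 0.96 [386.7 198.6] [ 473.8 -189.4   20. ]
well_second 0.74 [383.3 196.1] [ 472.9 -184.1   20. ]
[ 3.2 -2.1  0. ]
```

View pics/w2.png

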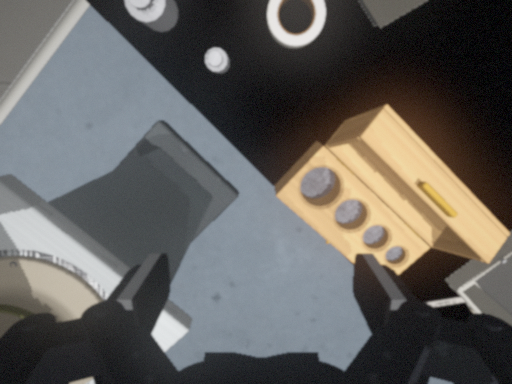

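The gray floors show inside the wood at (317,183), (348,211), (373,235) and (394,253). Their triangulated mid-heights of 24 to 36 mm match the stated depths. weight_third is at (216,60) and the largest is at (148,5).

{"fn": "drive_tool", "kwargs": {"rows": [[0.7, -0.7, 0, 0, 0, 0, 1], [0.7, -0.7, 0, 0, 0, 0, 1], [0.7, -0.7, 0, 0, 0, 0, 1], [0, 0, 0, 0, 0, 0, 1], [0, 0, 0, 0, 0, 0, 1]]}}

```text
time: 4.12
tool_pos: [392.6, 89.6, 256.3]
tool_rot: [0.0, 0.923, 0.386, -0.0]
wrist_force: [0.6, -0.6, -0.4]
width: 85.3
grip_force: 0.0
```

```bash
python3 - <<'E'
from h import *
import pickle
np.set_printoptions(precision=1,suppress=True)
s2=env.get_state(); p2=env.read_camera("wrist"); cv2.imwrite("pics/w3.png",p2["img"]); print(s2["tool_pos"])
pickle.dump((s2,p2),open("w3.pkl","wb"))
for n in names[:4]:
    for k in env.find_in(p2,n)[:2]:
        uv=np.array(k["point"])*[512,384]; print(n,round(k["p"],2),uv,atz(p2,uv,20,s2))
E
```

```text
[392.6  89.6 256.3]
weight_largest 0.6 [262.9 118.6] [432.9 127.4  20. ]
weight_second 0.93 [189.6  12.7] [452.7 251.7  20. ]
weight_third 0.64 [309.3 158.1] [439.9  59.4  20. ]
```

{"fn": "drive_tool", "kwargs": {"rows": [[0.7, -0.7, 0, 0, 0, 0, 1], [0.7, -0.7, 0, 0, 0, 0, 1], [0.7, -0.7, 0, 0, 0, 0, 1], [0, 0, 0, 0, 0, 0, 1], [0, 0, 0, 0, 0, 0, 1]]}}

```text
time: 5.0
tool_pos: [391.7, 237.7, 256.2]
tool_rot: [0.0, 0.923, 0.385, -0.0]
wrist_force: [0.4, 0.1, 0.7]
width: 85.5
grip_force: 0.0
```

```bash
python3 - <<'E'
from h import *
import pickle
np.set_printoptions(precision=1,suppress=True)
s2=env.get_state(); p2=env.read_camera("wrist"); cv2.imwrite("pics/w4.png",p2["img"]); print(s2["tool_pos"])
pickle.dump((s2,p2),open("w4.pkl","wb"))
for n in names[:4]:
    for k in env.find_in(p2,n)[:2]:
        uv=np.array(k["point"])*[512,384]; print(n,round(k["p"],2),uv,atz(p2,uv,20,s2))
a=cv2.imread("pics/w3.png")[:280,:400];b=cv2.imread("pics/w4.png")[:280,:400]
cv2.imwrite("pics/w34.png",np.hstack([a,b]))
E
```

```text
[391.7 237.7 256.2]
weight_largest 0.87 [351.  211.5] [431.2 124.6  20. ]
weight_second 0.57 [289.8 119.4] [452.3 254.3  20. ]
weight_second 0.3 [500.6 305.2] [ 487.5 -115.6   20. ]
weight_smallest 0.55 [209.9  49.1] [441.9 363.1  20. ]
```

View pics/w34.png

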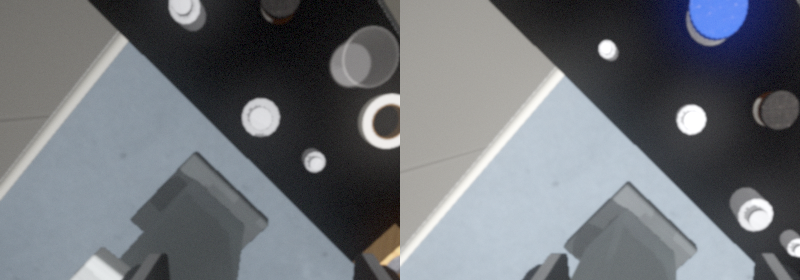

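In w3 the largest is at (261,117) and the third at (314,161). In w4 (right half, offset 400) the second is at (291,119) and the smallest at (207,48). I'll refine these by fitting silhouettes.

```bash
cat >> h.py <<'E'
from scipy.optimize import minimize
DIM={"L":(19,47,11,62),"2":(15,34,9.3,46),"3":(11.5,28,7.25,38),"S":(8.5,23,5.5,31)}
TH=np.linspace(0,2*np.pi,40)
def sil(p,s,n,x,y,z,k=8):
    r,h,rk,H=DIM[n]; m=np.zeros((384*1,512),np.uint8)
    for R,a,b in [(r,0,h),(rk,h+4,H)]:
        P=[proj(p,[x+R*np.cos(t),y+R*np.sin(t),z+c],s) for c in (a,b) for t in TH]
        hu=cv2.convexHull(np.float32(P)); cv2.fillConvexPoly(m,np.int32(hu*16),255,cv2.LINE_AA,4)
    return m/255.
def fit(views,n,x,y,z=0,fz=False):
    obs=[]
    for p,s in views:
        u,v=proj(p,[x,y,20],s); g=cv2.cvtColor(p["img"],cv2.COLOR_BGR2GRAY).astype(float)
        hsv=cv2.cvtColor(p["img"],cv2.COLOR_BGR2HSV)
        bw=((g>75)&(hsv[:,:,1]<60)).astype(np.uint8); k,lab=cv2.connectedComponents(bw)
        w=lab[max(0,int(v)-6):int(v)+7,int(u)-6:int(u)+7]; w=w[w>0]
        obs.append((lab==np.bincount(w).argmax()).astype(float))
    def c(q):
        return sum(np.abs(cv2.GaussianBlur(sil(p,s,n,q[0],q[1],q[2] if fz else z)-o,(0,0),1)).sum() for (p,s),o in zip(views,obs))
    x0=[x,y]+([z] if fz else []); S=np.vstack([x0]+[np.array(x0)+6*e for e in np.eye(len(x0))])
    r=minimize(c,x0,method="Nelder-Mead",options=dict(initial_simplex=S,xatol=.1,fatol=.5)); return r.x,r.fun,[o.sum() for o in obs]
E
python3 - <<'E'
from h import *
import pickle
np.set_printoptions(precision=1,suppress=True)
W={i:pickle.load(open(f"w{i}.pkl","rb"))[::-1] for i in (2,3,4)}
for n,vs,x,y in [("L",(3,4),435,129),("2",(4,),453,253),("3",(2,3),441,55),("S",(4,),441,363)]:
    for v in [(a,) for a in vs]: print(n,v,fit([W[a] for a in v],n,x,y))
    if len(vs)>1: print(n,"free z",fit([W[a] for a in vs],n,x,y,0,True))
E
```

```text
L (3,) (array([433.1, 131.5]), np.float64(54.514358907998975), [np.float64(1278.0)])
L (4,) (array([433.3, 130.3]), np.float64(79.26049964269615), [np.float64(1511.0)])
L free z (array([433.2, 131.7,   3.4]), np.float64(93.72622982281533), [np.float64(1278.0), np.float64(1511.0)])
2 (4,) (array([453.6, 253.8]), np.float64(82.84333530412786), [np.float64(849.0)])
3 (2,) (array([441.1,  54.8]), np.float64(34.799878332391614), [np.float64(549.0)])
3 (3,) (array([441.6,  53.3]), np.float64(36.173137475315094), [np.float64(460.0)])
3 free z (array([441.3,  54.2,   2.5]), np.float64(77.41166413413532), [np.float64(549.0), np.float64(460.0)])
S (4,) (array([439.6, 365.5]), np.float64(31.852738408699047), [np.float64(376.0)])
```

{"fn": "drive_tool", "kwargs": {"rows": [[0.55, 0.33, 0.4, 0, 0, 0, 1], [0.55, 0.33, 0.6, 0, 0, 0, 1], [0, 0, 0.9, 0, 0, 0, 1], [0, 0, 0.9, 0, 0, 0, 1], [0, 0, 0.6, 0, 0, 0, 1], [0, 0, 0.4, 0, 0, 0, 1], [0, 0, 0, 0, 0, 0, 1], [0, 0, 0, 0, 0, 0, 1]]}}

```text
time: 6.25
tool_pos: [454.2, 254.2, 67.2]
tool_rot: [0.0, 0.923, 0.385, 0.001]
wrist_force: [0.6, -0.2, -0.3]
width: 85.4
grip_force: 0.0
```

```bash
python3 - <<'E'
from h import *
s=env.get_state(); p=env.read_camera("wrist"); cv2.imwrite("pics/w5.png",p["img"]); print(s["tool_pos"],s["tool_rot"],go([453.6,253.8,47]),s["joint_pos"])
E
```

```text
[454.20788326 254.23839006  67.21634267] [6.85813831e-05 9.22724910e-01 3.85458490e-01 6.98868944e-04] [-0.01752271 -0.00190536  0.4073343 ] [2.82582745e-01 5.51408042e-01 1.64037468e+00 2.64518948e-05
 9.48405648e-01 1.06195414e+00]
```

View pics/w5.png

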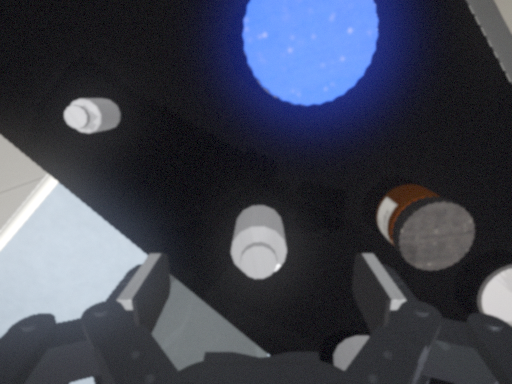

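The second weight's knob is at (259,260), centred between the fingertips at columns 150 and 368. I'll descend and close.

{"fn": "drive_tool", "kwargs": {"rows": [[0, 0, 0.3, 0, 0, 0, 1], [0, 0, 0.1, 0, 0, 0, 1], [0, 0, 0, 0, 0, 0, 0], [0, 0, 0, 0, 0, 0, -1], [0, 0, 0, 0, 0, 0, -1], [0, 0, 0, 0, 0, 0, -1], [0, 0, 0, 0, 0, 0, -1], [0, 0, 0, 0, 0, 0, -1]]}}

```text
time: 7.3
tool_pos: [453.8, 254.4, 46.9]
tool_rot: [0.0, 0.923, 0.386, 0.0]
wrist_force: [-0.6, -1.0, 4.7]
width: 27.2
grip_force: 58.9
```

{"fn": "drive_tool", "kwargs": {"rows": [[0, 0, 0, 0, 0, 0, -1], [0, 0, -0.2, 0, 0, 0, -1], [0, 0, -0.4, 0, 0, 0, -1], [0, 0, -0.4, 0, 0, 0, -1], [0, 0, 0, 0, 0, 0, -1]]}}

```text
time: 7.92
tool_pos: [454.2, 254.6, 97.6]
tool_rot: [0.0, 0.923, 0.386, 0.001]
wrist_force: [0.1, -0.2, -2.8]
width: 27.6
grip_force: 59.5
```

```bash
python3 - <<'E'
from h import *
s=env.get_state(); p=env.read_camera("wrist"); cv2.imwrite("pics/w6.png",cv2.resize(p["img"][150:384,120:400],None,fx=2,fy=2)); print(s["tool_pos"],s["width"],s["grip_force"],s["wrist_force"])
E
```

```text
[454.20086276 254.5573051   97.61912668] 27.595788459845796 59.47374223906081 [ 0.12872424 -0.19516014 -2.80766199]
```

View pics/w6.png

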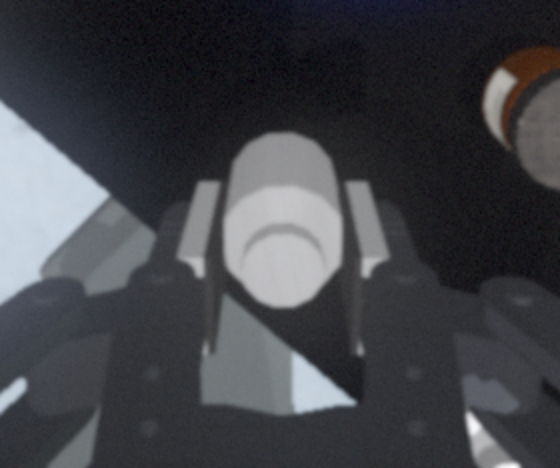

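The weight is held upright, with its knob at crop (284,270), which is full picture (262,285).

```bash
python3 - <<'E'
from h import *
np.set_printoptions(precision=1,suppress=True)
s=env.get_state(); p=env.read_camera("wrist"); x,y,z=s["tool_pos"]
for dz in (-47,):
  print("top",proj(p,[x,y,z+dz+46],s),"body top",proj(p,[x,y,z+dz+34],s),"bottom",proj(p,[x,y,z+dz],s))
ax=tool(s).as_matrix()[:,0]
im=p["img"].copy()
for o,c in [(0,(0,0,255)),(5,(0,255,0)),(-5,(255,0,0))]:
    X=np.array([x,y])+o*ax[:2]
    for R,h in [(15,0),(15,34),(9.3,46)]:
        P=np.int32([proj(p,[X[0]+R*np.cos(t),X[1]+R*np.sin(t),z-47+h],s) for t in TH]); cv2.polylines(im,[P],True,c,1)
cv2.imwrite("pics/w7.png",cv2.resize(im[190:330,180:340],None,fx=4,fy=4))
E
```

```text
top [261.1 284.3] body top [261.  269.9] bottom [261. 239.]
```

View pics/w7.png

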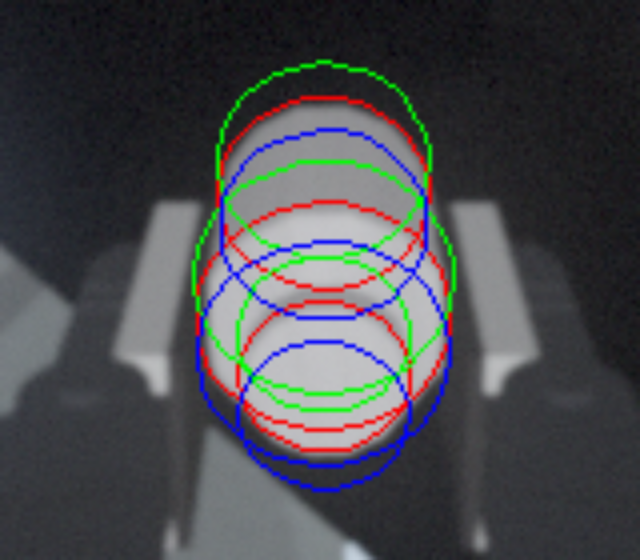

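The red model, drawn on the TCP axis, coincides with the weight to within about 1 mm. I'll carry it to its well.

{"fn": "drive_tool", "kwargs": {"rows": [[0, 0, -0.6, 0, 0, 0, -1], [-0.31, 0.28, -0.6, 0, 0, 0, -1], [-0.71, 0.63, 0, 0, 0, 0, -1], [-0.71, 0.63, 0, 0, 0, 0, -1], [-0.71, 0.63, 0, 0, 0, 0, -1], [-0.71, 0.63, 0, 0, 0, 0, -1], [-0.71, 0.63, 0, 0, 0, 0, -1], [-0.71, 0.63, 0, 0, 0, 0, -1], [-0.71, 0.63, 0, 0, 0, 0, -1], [-0.71, 0.63, 0, 0, 0, 0, -1]]}}

```text
time: 9.28
tool_pos: [432.0, -147.1, 155.5]
tool_rot: [-0.001, 0.923, 0.386, -0.0]
wrist_force: [1.6, -0.0, -2.0]
width: 27.5
grip_force: 59.7
```

{"fn": "drive_tool", "kwargs": {"rows": [[-0.29, 0.26, 0, 0, 0, 0, -1], [0, 0, 0, 0, 0, 0, -1], [0, 0, 0, 0, 0, 0, -1]]}}

```text
time: 9.65
tool_pos: [431.5, -163.9, 156.0]
tool_rot: [-0.001, 0.922, 0.386, -0.0]
wrist_force: [-0.4, 0.0, -1.6]
width: 27.3
grip_force: 59.7
```

```bash
python3 - <<'E'
from h import *
np.set_printoptions(precision=3,suppress=True)
s=env.get_state(); print(s["tool_pos"],s["tool_rot"],s["width"],go([431.6,-164.9,69]),s["joint_pos"])
E
```

```text
[ 431.462 -163.916  155.964] [-0.001  0.922  0.386 -0.   ] 27.307126467405524 [-0.012  0.018  1.739] [-0.621  0.338  1.693  0.     1.111  0.157]
```

{"fn": "drive_tool", "kwargs": {"rows": [[-0.01, 0.02, 0.6, 0, 0, 0, -1], [0, 0, 0.6, 0, 0, 0, -1], [0, 0, 0.1, 0, 0, 0, -1], [0, 0, 0.1, 0, 0, 0, -1], [0, 0, 0.1, 0, 0, 0, -1], [0, 0, 0.1, 0, 0, 0, -1], [0, 0, 0.1, 0, 0, 0, -1], [0, 0, 0.04, 0, 0, 0, -1], [0, 0, 0, 0, 0, 0, -1]]}}

```text
time: 10.78
tool_pos: [432.0, -166.2, 69.2]
tool_rot: [-0.0, 0.923, 0.386, -0.0]
wrist_force: [-0.6, 0.5, -1.6]
width: 27.1
grip_force: 59.7
```

{"fn": "drive_tool", "kwargs": {"rows": [[0, 0, 0.02, 0, 0, 0, -1], [0, 0, 0, 0, 0, 0, -0.25], [0, 0, 0, 0, 0, 0, -0.1], [0, 0, 0, 0, 0, 0, 0], [0, 0, 0, 0, 0, 0, 0], [0, 0, -0.1, 0, 0, 0, 0], [0, 0, -0.3, 0, 0, 0, 0], [0, 0, -0.6, 0, 0, 0, 0], [0, 0, -0.9, 0, 0, 0, 0.5], [0, 0, 0, 0, 0, 0, 1]]}}

```text
time: 12.02
tool_pos: [433.0, -166.8, 166.3]
tool_rot: [0.003, 0.923, 0.386, 0.002]
wrist_force: [-1.1, -0.1, -0.4]
width: 77.3
grip_force: 0.0
```

```bash
python3 - <<'E'
from h import *
np.set_printoptions(precision=3,suppress=True)
s=env.get_state(); p=env.read_camera("wrist"); im=p["img"].copy(); print(s["tool_pos"])
for R,h in [(15,20),(15,54),(9.3,66)]:
    P=np.int32([proj(p,[431.6+R*np.cos(t),-164.9+R*np.sin(t),h],s) for t in TH]); cv2.polylines(im,[P],True,(0,0,255),1)
cv2.imwrite("pics/w8.png",im)
print(go([441.3,54.1,150]),go([441.3,54.1,41]))
E
```

```text
[ 433.032 -166.837  166.252]
[ 3.264 -2.97   0.282] [ 3.263 -2.976  2.462]
```

View pics/w8.png

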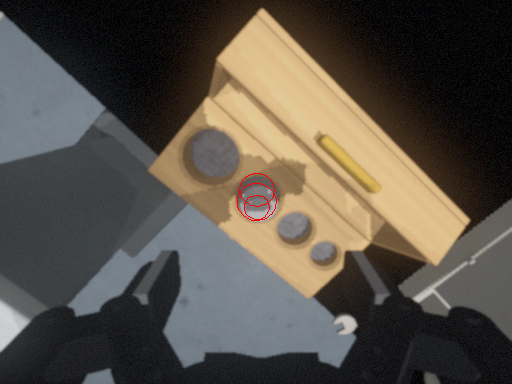

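The second weight stands home in its well, and the model circles coincide with it at (257,200). Next is the third.

{"fn": "drive_tool", "kwargs": {"rows": [[0.65, -0.6, 0, 0, 0, 0, 1], [0.65, -0.6, 0, 0, 0, 0, 1], [0.65, -0.6, 0, 0, 0, 0, 1], [0.65, -0.6, 0, 0, 0, 0, 1], [0.65, -0.6, 0, 0, 0, 0, 1], [0, 0, 0.6, 0, 0, 0, 0.6], [0, 0, 0.6, 0, 0, 0, 0.6], [0, 0, 0.6, 0, 0, 0, 0.6], [0, 0, 0, 0, 0, 0, 0.6], [0, 0, 0, 0, 0, 0, 0.6]]}}

```text
time: 13.32
tool_pos: [439.6, 54.8, 73.8]
tool_rot: [0.0, 0.923, 0.386, 0.0]
wrist_force: [-0.2, 0.3, 0.9]
width: 68.2
grip_force: 0.0
```

```bash
python3 - <<'E'
from h import *
np.set_printoptions(precision=3,suppress=True)
s=env.get_state(); p=env.read_camera("wrist"); print(s["tool_pos"],fit([(p,s)],"3",441.3,54.1),go([441.3,54.1,41]))
E
```

```text
[439.57   54.814  73.775] (array([441.207,  53.985]), np.float64(38.16331646391782), [np.float64(1841.0)]) [0.011 0.031 0.662]
```

{"fn": "drive_tool", "kwargs": {"rows": [[0.01, 0.03, 0.3, 0, 0, 0, 0.6], [0, 0, 0.26, 0, 0, 0, 0.6], [0, 0, 0.1, 0, 0, 0, 0], [0, 0, 0, 0, 0, 0, -1], [0, 0, 0, 0, 0, 0, -1], [0, 0, 0, 0, 0, 0, -1], [0, 0, 0, 0, 0, 0, -1], [0, 0, 0, 0, 0, 0, -1]]}}

```text
time: 14.38
tool_pos: [441.1, 54.1, 41.2]
tool_rot: [0.0, 0.923, 0.386, 0.001]
wrist_force: [-1.1, -0.2, 5.6]
width: 20.3
grip_force: 58.6
```

{"fn": "drive_tool", "kwargs": {"rows": [[0, 0, 0, 0, 0, 0, -1], [0, 0, -0.2, 0, 0, 0, -1], [0, 0, -0.6, 0, 0, 0, -1], [0, 0, -0.8, 0, 0, 0, -1], [0, 0, -0.8, 0, 0, 0, -1], [0, 0, 0, 0, 0, 0, -1], [0, 0, 0, 0, 0, 0, -1]]}}

```text
time: 15.25
tool_pos: [440.3, 54.2, 160.0]
tool_rot: [-0.0, 0.923, 0.386, -0.0]
wrist_force: [-0.9, -0.4, -1.4]
width: 20.4
grip_force: 59.0
```

```bash
python3 - <<'E'
from h import *
np.set_printoptions(precision=3,suppress=True)
s=env.get_state(); print(s["tool_pos"],s["width"],go([434.1,-206.9,150]))
E
```

```text
[440.308  54.24  160.009] 20.391686934317622 [-3.804  3.581  0.2  ]
```

{"fn": "drive_tool", "kwargs": {"rows": [[-0.3, 0.28, 0, 0, 0, 0, -1], [-0.7, 0.66, 0, 0, 0, 0, -1], [-0.7, 0.66, 0, 0, 0, 0, -1], [-0.7, 0.66, 0, 0, 0, 0, -1], [-0.7, 0.66, 0, 0, 0, 0, -1], [-0.4, 0.38, 0, 0, 0, 0, -1], [-0.3, 0.28, 0, 0, 0, 0, -1], [0, 0, 0.3, 0, 0, 0, -1], [0, 0, 0, 0, 0, 0, -1], [0, 0, 0, 0, 0, 0, -1]]}}

```text
time: 16.5
tool_pos: [434.8, -206.4, 145.4]
tool_rot: [-0.0, 0.923, 0.386, -0.0]
wrist_force: [0.2, 0.9, -0.4]
width: 20.1
grip_force: 59.0
```

```bash
python3 - <<'E'
from h import *
np.set_printoptions(precision=3,suppress=True)
s=env.get_state(); print(s["tool_pos"],s["width"],go([434.1,-206.9,68]))
E
```

```text
[ 434.823 -206.433  145.413] 20.1233039726321 [-0.017 -0.003  1.548]
```

{"fn": "drive_tool", "kwargs": {"rows": [[-0.01, 0, 0.5, 0, 0, 0, -1], [0, 0, 0.4, 0, 0, 0, -1], [0, 0, 0.15, 0, 0, 0, -1], [0, 0, 0.1, 0, 0, 0, -1], [0, 0, 0.1, 0, 0, 0, -1], [0, 0, 0.1, 0, 0, 0, -1], [0, 0, 0.1, 0, 0, 0, -1], [0, 0, 0.08, 0, 0, 0, -1], [0, 0, 0, 0, 0, 0, -1], [0, 0, 0, 0, 0, 0, -1]]}}

```text
time: 17.75
tool_pos: [434.5, -207.2, 68.9]
tool_rot: [0.0, 0.923, 0.386, 0.0]
wrist_force: [-0.2, -1.2, -0.8]
width: 19.9
grip_force: 59.0
```

{"fn": "drive_tool", "kwargs": {"rows": [[0, 0, 0.03, 0, 0, 0, -1], [0, 0, 0, 0, 0, 0, -0.4], [0, 0, 0, 0, 0, 0, -0.2], [0, 0, 0, 0, 0, 0, -0.1], [0, 0, 0, 0, 0, 0, 0], [0, 0, -0.1, 0, 0, 0, 0], [0, 0, -0.3, 0, 0, 0, 0], [0, 0, -0.8, 0, 0, 0, 0], [0, 0, -0.8, 0, 0, 0, 0.5], [0, 0, 0, 0, 0, 0, 0.8]]}}

```text
time: 19.0
tool_pos: [435.3, -207.8, 170.1]
tool_rot: [0.003, 0.923, 0.386, 0.001]
wrist_force: [0.3, 0.4, -0.6]
width: 76.0
grip_force: 0.0
```

```bash
python3 - <<'E'
from h import *
np.set_printoptions(precision=3,suppress=True)
s=env.get_state(); p=env.read_camera("wrist"); im=p["img"].copy(); print(s["tool_pos"])
for n,x,y,z in [("2",431.6,-164.9,20),("3",434.1,-206.9,26)]:
  r,h,rk,H=DIM[n]
  for R,c in [(r,h),(rk,H)]:
    P=np.int32([proj(p,[x+R*np.cos(t),y+R*np.sin(t),z+c],s) for t in TH]); cv2.polylines(im,[P],True,(0,0,255),1)
cv2.imwrite("pics/w9.png",im[60:330,120:420])
print(go([433.2,131.0,170]),go([433.2,131.0,56]))
E
```

```text
[ 435.267 -207.79   170.085]
[ 4.796 -4.772 -0.045] [ 4.795 -4.778  2.235]
```

View pics/w9.png

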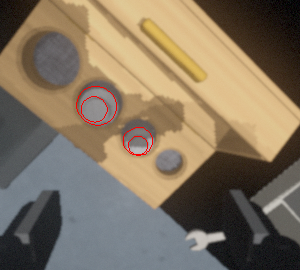

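The second and third weights are both home and sit on their model circles. Next is the largest.

{"fn": "drive_tool", "kwargs": {"rows": [[0.69, -0.68, 0, 0, 0, 0, 1], [0.69, -0.68, 0, 0, 0, 0, 1], [0.69, -0.68, 0, 0, 0, 0, 1], [0.69, -0.68, 0, 0, 0, 0, 1], [0.69, -0.68, 0, 0, 0, 0, 1], [0.69, -0.68, 0, 0, 0, 0, 1], [0.66, -0.69, 0, 0, 0, 0, 1], [0, 0, 0.7, 0, 0, 0, 1], [0, 0, 0.7, 0, 0, 0, 1], [0, 0, 0, 0, 0, 0, 1]]}}

```text
time: 20.3
tool_pos: [431.6, 131.2, 95.1]
tool_rot: [-0.001, 0.923, 0.386, -0.003]
wrist_force: [0.6, -0.4, -0.4]
width: 85.2
grip_force: 0.0
```

```bash
python3 - <<'E'
from h import *
np.set_printoptions(precision=3,suppress=True)
s=env.get_state(); p=env.read_camera("wrist"); print(s["tool_pos"],fit([(p,s)],"L",433.2,131),go([433.2,131,56]))
E
```

```text
[431.578 131.199  95.112] (array([432.645, 131.082]), np.float64(49.23169016653215), [np.float64(4480.0)]) [0.008 0.012 0.813]
```

{"fn": "drive_tool", "kwargs": {"rows": [[0, 0.01, 0.4, 0, 0, 0, 1], [0, 0, 0.3, 0, 0, 0, 1], [0, 0, 0.1, 0, 0, 0, 0.5], [0, 0, 0, 0, 0, 0, 0], [0, 0, 0, 0, 0, 0, -1], [0, 0, 0, 0, 0, 0, -1], [0, 0, 0, 0, 0, 0, -1], [0, 0, 0, 0, 0, 0, -1], [0, 0, 0, 0, 0, 0, -1]]}}

```text
time: 21.48
tool_pos: [433.9, 131.0, 58.5]
tool_rot: [0.0, 0.923, 0.386, 0.001]
wrist_force: [-1.5, 1.6, 7.0]
width: 35.7
grip_force: 59.1
```

{"fn": "drive_tool", "kwargs": {"rows": [[0, 0, -0.1, 0, 0, 0, -1], [0, 0, -0.4, 0, 0, 0, -1], [0, 0, -0.7, 0, 0, 0, -1], [0, 0, -0.8, 0, 0, 0, -1], [0, 0, 0, 0, 0, 0, -1], [0, 0, 0, 0, 0, 0, -1]]}}

```text
time: 22.22
tool_pos: [432.8, 130.8, 156.3]
tool_rot: [-0.0, 0.923, 0.386, -0.001]
wrist_force: [0.3, 0.0, -5.1]
width: 35.4
grip_force: 61.1
```

```bash
python3 - <<'E'
from h import *
np.set_printoptions(precision=3,suppress=True)
s=env.get_state(); p=env.read_camera("wrist"); x,y,z=s["tool_pos"]; im=p["img"].copy()
print(s["tool_pos"],s["width"],go([428.8,-116.1,150]))
for R,c in [(19,0),(19,47),(11,62)]:
    P=np.int32([proj(p,[x+R*np.cos(t),y+R*np.sin(t),z-56+c],s) for t in TH]); cv2.polylines(im,[P],True,(0,0,255),1)
cv2.imwrite("pics/w10.png",im[150:384,120:400])
E
```

```text
[432.814 130.78  156.345] 35.41450123001848 [-3.569  3.413  0.121]
```

View pics/w10.png

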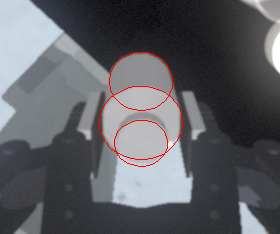

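The largest is held upright and matches the model (knob at crop (141,143)). I'll carry it to its well.

{"fn": "drive_tool", "kwargs": {"rows": [[-0.27, 0.26, 0, 0, 0, 0, -1], [-0.6, 0.57, 0, 0, 0, 0, -1], [-0.7, 0.67, 0, 0, 0, 0, -1], [-0.7, 0.67, 0, 0, 0, 0, -1], [-0.6, 0.57, 0, 0, 0, 0, -1], [-0.4, 0.39, 0, 0, 0, 0, -1], [-0.3, 0.28, 0, 0, 0, 0, -1], [0, 0, 0.3, 0, 0, 0, -1], [0, 0, 0, 0, 0, 0, -1], [0, 0, 0, 0, 0, 0, -1]]}}

```text
time: 23.52
tool_pos: [429.5, -115.7, 142.1]
tool_rot: [-0.0, 0.923, 0.386, -0.0]
wrist_force: [0.6, 0.3, -5.6]
width: 35.5
grip_force: 61.2
```

```bash
python3 - <<'E'
from h import *
np.set_printoptions(precision=3,suppress=True)
s=env.get_state(); print(s["tool_pos"],s["width"],go([428.8,-116.1,70]))
E
```

```text
[ 429.466 -115.727  142.056] 35.49832868394661 [-0.014 -0.003  1.441]
```

{"fn": "drive_tool", "kwargs": {"rows": [[-0.01, 0, 0.4, 0, 0, 0, -1], [0, 0, 0.2, 0, 0, 0, -1], [0, 0, 0.13, 0, 0, 0, -1], [0, 0, 0.13, 0, 0, 0, -1], [0, 0, 0.13, 0, 0, 0, -1], [0, 0, 0.13, 0, 0, 0, -1], [0, 0, 0.13, 0, 0, 0, -1], [0, 0, 0.13, 0, 0, 0, -1], [0, 0, 0.06, 0, 0, 0, -1], [0, 0, 0, 0, 0, 0, -1]]}}

```text
time: 24.78
tool_pos: [429.2, -116.3, 70.2]
tool_rot: [-0.0, 0.923, 0.386, -0.0]
wrist_force: [0.4, 0.5, -4.6]
width: 35.4
grip_force: 61.2
```

{"fn": "drive_tool", "kwargs": {"rows": [[0, 0, 0.02, 0, 0, 0, -1], [0, 0, 0, 0, 0, 0, -0.1], [0, 0, 0, 0, 0, 0, 0.05], [0, 0, 0, 0, 0, 0, 0.1], [0, 0, 0, 0, 0, 0, 0.1], [0, 0, -0.1, 0, 0, 0, 0.1], [0, 0, -0.3, 0, 0, 0, 0.1], [0, 0, -0.8, 0, 0, 0, 0.1], [0, 0, -0.8, 0, 0, 0, 0.5], [0, 0, 0, 0, 0, 0, 0.8]]}}

```text
time: 26.02
tool_pos: [430.2, -116.8, 171.9]
tool_rot: [0.002, 0.923, 0.386, 0.002]
wrist_force: [-0.3, 0.7, -0.8]
width: 76.7
grip_force: 0.0
```

```bash
python3 - <<'E'
from h import *
np.set_printoptions(precision=3,suppress=True)
s=env.get_state(); p=env.read_camera("wrist"); im=p["img"].copy(); print(s["tool_pos"])
for n,x,y,z in [("L",428.8,-116.1,10),("2",431.6,-164.9,20),("3",434.1,-206.9,26)]:
  r,h,rk,H=DIM[n]
  for R,c in [(r,h),(rk,H)]:
    P=np.int32([proj(p,[x+R*np.cos(t),y+R*np.sin(t),z+c],s) for t in TH]); cv2.polylines(im,[P],True,(0,0,255),1)
cv2.imwrite("pics/w11.png",im[100:330,170:420])
print(go([439.6,365.5,170]),go([439.6,365.5,37]))
E
```

```text
[ 430.158 -116.808  171.944]
[ 7.003 -6.626 -0.007] [ 7.001 -6.633  2.653]
```

View pics/w11.png

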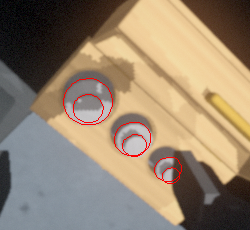

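All three are home on their model circles. The smallest is last.

{"fn": "drive_tool", "kwargs": {"rows": [[0.7, -0.66, 0, 0, 0, 0, 0.8], [0.7, -0.66, 0, 0, 0, 0, 0.8], [0.7, -0.66, 0, 0, 0, 0, 0.8], [0.7, -0.66, 0, 0, 0, 0, 0.8], [0.7, -0.66, 0, 0, 0, 0, 0.8], [0.7, -0.66, 0, 0, 0, 0, 0.8], [0.7, -0.66, 0, 0, 0, 0, 0.8], [0.7, -0.66, 0, 0, 0, 0, 0.8], [0.7, -0.66, 0, 0, 0, 0, 0.8], [0.7, -0.66, 0, 0, 0, 0, 0.8]]}}

```text
time: 27.32
tool_pos: [439.6, 366.0, 167.8]
tool_rot: [0.0, 0.923, 0.386, -0.001]
wrist_force: [0.5, -0.7, 0.2]
width: 76.8
grip_force: 0.0
```

{"fn": "drive_tool", "kwargs": {"rows": [[0, 0, 0, 0, 0, 0, 0.6], [0, 0, 0.6, 0, 0, 0, 0.4], [0, 0, 0.8, 0, 0, 0, 0.4], [0, 0, 0.6, 0, 0, 0, 0.4], [0, 0, 0, 0, 0, 0, 0.4], [0, 0, 0, 0, 0, 0, 0.4]]}}

```text
time: 28.08
tool_pos: [440.7, 364.3, 70.1]
tool_rot: [0.0, 0.923, 0.385, 0.0]
wrist_force: [0.6, -1.0, 0.1]
width: 59.8
grip_force: 0.0
```

```bash
python3 - <<'E'
from h import *
np.set_printoptions(precision=3,suppress=True)
s=env.get_state(); p=env.read_camera("wrist"); q=fit([(p,s)],"S",439.6,365.5); print(s["tool_pos"],s["tool_rot"],q,go([*q[0],37]))
E
```

```text
[440.657 364.315  70.136] [0.    0.923 0.385 0.   ] (array([439.469, 364.582]), np.float64(22.70922341670498), [np.float64(1092.0)]) [-0.019 -0.02   0.67 ]
```

{"fn": "drive_tool", "kwargs": {"rows": [[-0.01, -0.02, 0.3, 0, 0, 0, 0.4], [0, 0, 0.26, 0, 0, 0, 0.2], [0, 0, 0.11, 0, 0, 0, 0], [0, 0, 0, 0, 0, 0, -0.3], [0, 0, 0, 0, 0, 0, -1], [0, 0, 0, 0, 0, 0, -1], [0, 0, 0, 0, 0, 0, -1], [0, 0, 0, 0, 0, 0, -1], [0, 0, 0, 0, 0, 0, -1]]}}

```text
time: 29.25
tool_pos: [439.4, 365.1, 36.2]
tool_rot: [-0.0, 0.923, 0.386, 0.0]
wrist_force: [-0.0, -0.0, 5.1]
width: 14.2
grip_force: 59.0
```

{"fn": "drive_tool", "kwargs": {"rows": [[0, 0, -0.2, 0, 0, 0, -1], [0, 0, -0.6, 0, 0, 0, -1], [0, 0, -0.8, 0, 0, 0, -1], [0, 0, -0.8, 0, 0, 0, -1], [0, 0, 0, 0, 0, 0, -1], [0, 0, 0, 0, 0, 0, -1]]}}

```text
time: 30.0
tool_pos: [438.6, 364.7, 155.2]
tool_rot: [0.0, 0.923, 0.386, -0.001]
wrist_force: [-0.1, -0.4, -1.3]
width: 14.2
grip_force: 58.6
```

```bash
python3 - <<'E'
from h import *
np.set_printoptions(precision=3,suppress=True)
s=env.get_state(); print(s["tool_pos"],s["width"],go([436.4,-241.5,150]))
E
```

```text
[438.632 364.655 155.182] 14.164920171549028 [-8.659  8.485  0.113]
```

{"fn": "drive_tool", "kwargs": {"rows": [[-0.3, 0.3, 0, 0, 0, 0, -1], [-0.7, 0.69, 0, 0, 0, 0, -1], [-0.7, 0.69, 0, 0, 0, 0, -1], [-0.7, 0.69, 0, 0, 0, 0, -1], [-0.7, 0.69, 0, 0, 0, 0, -1], [-0.7, 0.69, 0, 0, 0, 0, -1], [-0.7, 0.69, 0, 0, 0, 0, -1], [-0.7, 0.69, 0, 0, 0, 0, -1], [-0.7, 0.69, 0, 0, 0, 0, -1], [-0.7, 0.69, 0, 0, 0, 0, -1]]}}

```text
time: 31.25
tool_pos: [438.2, -99.9, 154.7]
tool_rot: [-0.001, 0.923, 0.386, -0.001]
wrist_force: [0.6, 0.1, -0.1]
width: 13.7
grip_force: 58.7
```

{"fn": "drive_tool", "kwargs": {"rows": [[-0.7, 0.69, 0, 0, 0, 0, -1], [-0.7, 0.69, 0, 0, 0, 0, -1], [-0.4, 0.35, 0, 0, 0, 0, -1], [-0.26, 0.25, 0, 0, 0, 0, -1], [0, 0, 0, 0, 0, 0, -1], [0, 0, 0, 0, 0, 0, -1], [0, 0, 0, 0, 0, 0, -1]]}}

```text
time: 32.12
tool_pos: [437.1, -240.4, 155.8]
tool_rot: [-0.0, 0.922, 0.386, -0.0]
wrist_force: [-0.3, 0.1, -0.9]
width: 13.8
grip_force: 58.7
```

```bash
python3 - <<'E'
from h import *
np.set_printoptions(precision=3,suppress=True)
s=env.get_state(); print(s["tool_pos"],s["width"],go([436.4,-241.5,68]))
E
```

```text
[ 437.146 -240.422  155.836] 13.779917739303258 [-0.026  0.005  1.757]
```

{"fn": "drive_tool", "kwargs": {"rows": [[-0.02, 0, 0.5, 0, 0, 0, -1], [0, 0, 0.4, 0, 0, 0, -1], [0, 0, 0.3, 0, 0, 0, -1], [0, 0, 0.1, 0, 0, 0, -1], [0, 0, 0.1, 0, 0, 0, -1], [0, 0, 0.1, 0, 0, 0, -1], [0, 0, 0.1, 0, 0, 0, -1], [0, 0, 0.1, 0, 0, 0, -1], [0, 0, 0.05, 0, 0, 0, -1], [0, 0, 0, 0, 0, 0, -1]]}}

```text
time: 33.38
tool_pos: [436.3, -242.1, 68.2]
tool_rot: [-0.0, 0.923, 0.386, -0.0]
wrist_force: [0.0, -1.0, -0.6]
width: 14.1
grip_force: 58.7
```

{"fn": "drive_tool", "kwargs": {"rows": [[0, 0, 0.01, 0, 0, 0, -1], [0, 0, 0, 0, 0, 0, -0.5], [0, 0, 0, 0, 0, 0, -0.3], [0, 0, 0, 0, 0, 0, -0.2], [0, 0, 0, 0, 0, 0, -0.2], [0, 0, -0.1, 0, 0, 0, -0.2], [0, 0, -0.3, 0, 0, 0, -0.2], [0, 0, -0.8, 0, 0, 0, -0.2], [0, 0, -0.8, 0, 0, 0, 0.5], [0, 0, 0, 0, 0, 0, 0.8]]}}

```text
time: 34.62
tool_pos: [437.2, -242.8, 170.7]
tool_rot: [0.003, 0.923, 0.386, 0.001]
wrist_force: [0.8, -0.7, 0.3]
width: 69.1
grip_force: 0.0
```

{"fn": "drive_tool", "kwargs": {"rows": [[-0.5, 0.3, -0.8, 0, 0, 0, 0.5], [0, 0, -0.5, 0, 0, 0, -0.5], [0, 0, 0, 0, 0, 0, -1], [0, 0, 0, 0, 0, 0, -1], [0, 0, 0, 0, 0, 0, -1]]}}

```text
time: 35.25
tool_pos: [429.2, -270.0, 231.5]
tool_rot: [-0.001, 0.923, 0.386, -0.0]
wrist_force: [-0.6, 0.1, -0.2]
width: 0.2
grip_force: 0.0
```

```bash
python3 - <<'E'
from h import *
np.set_printoptions(precision=3,suppress=True)
s=env.get_state(); p=env.read_camera("wrist"); im=p["img"].copy(); print(s["tool_pos"],s["joint_pos"])
for n,x,y,z in [("L",428.8,-116.1,10),("2",431.6,-164.9,20),("3",434.1,-206.9,26),("S",436.3,-241.6,30)]:
  r,h,rk,H=DIM[n]
  for R,c in [(r,h),(rk,H)]:
    P=np.int32([proj(p,[x+R*np.cos(t),y+R*np.sin(t),z+c],s) for t in TH]); cv2.polylines(im,[P],True,(0,0,255),1)
# lid model
yd=np.array([-.06,.998,0]); xd=np.array([.998,.06,0]); zd=np.array([0,0,1.]); c0=np.array([432.2,-173.5,42])+34*xd
for th,col in [(2.2,(0,255,0))]:
  u=-np.cos(th)*xd+np.sin(th)*zd; w=np.sin(th)*xd+np.cos(th)*zd
  for a in (0,37):
    P=np.int32([proj(p,c0+b*u+a*w+y*yd,s) for b,y in [(0,-88),(74,-88),(74,88),(0,88)]]); cv2.polylines(im,[P],True,col,1)
  print("corner",c0+74*u+37*w)
cv2.imwrite("pics/w12.png",im)
E
```

```text
[ 429.243 -269.978  231.505] [-0.795  0.327  1.456  0.     1.361 -0.017]
corner [ 539.449 -167.052   80.054]
```

View pics/w12.png

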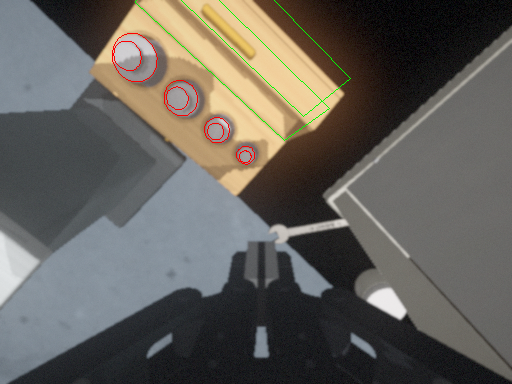

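All four are home: every red circle coincides, at (134,57), (181,98), (217,129) and (246,155). The lid stands slightly less open than the 2.2 rad model. I'll turn the tool half round so the camera stays in front, then go behind the lid.

{"fn": "drive_tool", "kwargs": {"rows": [[0.7, -0.7, 0, 0, 0, 0, -1], [0.7, -0.7, 0, 0, 0, 0, -1], [0, 0, 0, 0, 0, -0.34, -1], [0, 0, 0, 0, 0, -0.34, -1], [0, 0, 0, 0, 0, -0.34, -1], [0, 0, 0, 0, 0, -0.34, -1], [0, 0, 0, 0, 0, -0.34, -1], [0, 0, 0, 0, 0, -0.34, -1], [0, 0, 0, 0, 0, -0.34, -1], [0, 0, 0, 0, 0, -0.34, -1]]}}

```text
time: 36.55
tool_pos: [428.7, -171.3, 232.3]
tool_rot: [-0.001, 0.444, 0.896, 0.0]
wrist_force: [-0.2, -0.5, 0.4]
width: -0.1
grip_force: 0.0
```

{"fn": "drive_tool", "kwargs": {"rows": [[0, 0, 0, 0, 0, -0.34, -1], [0, 0, 0, 0, 0, -0.34, -1], [0, 0, 0, 0, 0, -0.34, -1], [0, 0, 0, 0, 0, -0.34, -1], [0, 0, 0, 0, 0, -0.34, -1], [0, 0, 0, 0, 0, 0, -1], [0, 0, 0, 0, 0, 0, -1]]}}

```text
time: 37.42
tool_pos: [428.8, -171.4, 232.6]
tool_rot: [-0.0, 0.019, 1.0, 0.0]
wrist_force: [0.4, -0.1, 1.1]
width: -0.0
grip_force: 0.0
```

```bash
python3 - <<'E'
from h import *
np.set_printoptions(precision=3,suppress=True)
s=env.get_state(); print(s["tool_pos"],tool(s).as_matrix(),s["joint_pos"],go([580,-168,230]))
E
```

```text
[ 428.804 -171.384  232.555] [[-0.999  0.039 -0.   ]
 [ 0.039  0.999  0.   ]
 [ 0.     0.    -1.   ]] [-0.638  0.248  1.57   0.     1.324 -2.17 ] [-3.019  0.185  0.05 ]
```

{"fn": "drive_tool", "kwargs": {"rows": [[-0.75, 0.04, 0, 0, 0, 0, -1], [-0.75, 0.05, 0, 0, 0, 0, -1], [-0.75, 0.05, 0, 0, 0, 0, -1], [-0.77, 0.05, 0, 0, 0, 0, -1], [0, 0, 0.5, 0, 0, 0, -1], [0, 0, 0.8, 0, 0, 0, -1], [0, 0, 0.8, 0, 0, 0, -1], [0, 0, 0.6, 0, 0, 0, -1], [0, 0, 0, 0, 0, 0, -1], [0, 0, 0, 0, 0, 0, -1]]}}

```text
time: 38.67
tool_pos: [580.7, -167.6, 99.1]
tool_rot: [0.001, 0.018, 1.0, -0.0]
wrist_force: [-0.2, 0.5, 0.4]
width: 0.1
grip_force: 0.0
```

{"fn": "drive_tool", "kwargs": {"rows": [[0, 0, 0.24, 0, 0, 0, -1], [0.3, 0, 0, 0, 0, 0, -1], [0.2, 0, 0, 0, 0, 0, -1], [0.15, 0, -0.05, 0, 0, 0, -1], [0.15, 0, -0.15, 0, 0, 0, -1], [0.18, 0, -0.25, 0, 0, 0, -1], [0, 0, 0, 0, 0, 0, -1]]}}

```text
time: 39.55
tool_pos: [531.2, -165.9, 109.8]
tool_rot: [0.001, 0.018, 1.0, -0.001]
wrist_force: [0.1, -0.2, -0.7]
width: -0.1
grip_force: 0.0
```

```bash
cat >> h.py <<'E'
def lip(th):
    yd=np.array([-.06,.998,0]); xd=np.array([.998,.06,0]); zd=np.array([0,0,1.]); c0=np.array([432.2,-173.5,42])+34*xd
    return c0+79*(-np.cos(th)*xd+np.sin(th)*zd)+6*(np.sin(th)*xd+np.cos(th)*zd)
E
python3 - <<'E'
from h import *
np.set_printoptions(precision=0,suppress=True)
s=env.get_state()
for c in ("wrist","top"):
    p=env.read_camera(c)
    print(c,[(round(k["p"],2),np.array(k["point"])*[512,384]) for k in env.find_in(p,"lid_lip")[:3]])
    h=cv2.cvtColor(p["img"],cv2.COLOR_BGR2HSV); m=cv2.inRange(h,(20,150,90),(32,255,255)); n,_,st,ce=cv2.connectedComponentsWithStats(m)
    print([(st[i][4],ce[i]) for i in np.argsort(-st[1:,4])[:3]+1])
    for t in (2.2,2,1.83,1.6,1.3): print(t,proj(p,lip(t),s if c=="wrist" else None))
E
```

```text
wrist [(0.77, array([251., 190.]))]
[(np.int32(1752), array([248., 202.])), (np.int32(6), array([209., 198.])), (np.int32(3), array([211., 195.]))]
2.2 [253. 247.]
2 [249. 228.]
1.83 [245. 203.]
1.6 [239. 158.]
1.3 [230.  85.]
top [(0.65, array([300., 170.]))]
[]
2.2 [328. 161.]
2 [329. 165.]
1.83 [329. 169.]
1.6 [330. 175.]
1.3 [330. 183.]
```

The lip blob at row 202 matches 1.83 rad, so the lid is following as planned. I'll continue the arc.

{"fn": "drive_tool", "kwargs": {"rows": [[0.17, 0, -0.12, 0, 0, 0, -1], [0.17, 0, -0.12, 0, 0, 0, -1], [0.17, 0, -0.15, 0, 0, 0, -1], [0.17, 0, -0.15, 0, 0, 0, -1], [0.19, 0, -0.03, 0, 0, 0, -1], [0.19, 0, -0.03, 0, 0, 0, -1], [0.18, 0, 0.02, 0, 0, 0, -1], [0.18, 0, 0.02, 0, 0, 0, -1], [0, 0, 0, 0, 0, 0, -1]]}}

```text
time: 40.88
tool_pos: [459.2, -162.7, 135.9]
tool_rot: [-0.001, 0.018, 1.0, 0.001]
wrist_force: [0.7, 0.1, 1.0]
width: 0.3
grip_force: 0.0
```

```bash
python3 - <<'E'
from h import *
np.set_printoptions(precision=0,suppress=True)
s=env.get_state(); print(s["tool_pos"],s["wrist_force"])
p=env.read_camera("wrist")
h=cv2.cvtColor(p["img"],cv2.COLOR_BGR2HSV); m=cv2.inRange(h,(20,150,90),(32,255,255)); n,_,st,ce=cv2.connectedComponentsWithStats(m)
print([(st[i][4],ce[i]) for i in np.argsort(-st[1:,4])[:3]+1])
for t in (1.3,1.1,.9,.785,.6): print(t,proj(p,lip(t),s))
E
```

```text
[ 459. -163.  136.] [1. 0. 1.]
[(np.int32(538), array([225., 169.])), (np.int32(95), array([267., 162.])), (np.int32(7), array([260., 170.]))]
1.3 [239. 249.]
1.1 [236. 216.]
0.9 [233. 183.]
0.785 [233. 166.]
0.6 [232. 143.]
```

{"fn": "drive_tool", "kwargs": {"rows": [[0.18, 0, 0.06, 0, 0, 0, -1], [0.17, 0, 0.07, 0, 0, 0, -1], [0.15, 0, 0.11, 0, 0, 0, -1], [0.15, 0, 0.11, 0, 0, 0, -1], [0.12, 0, 0.15, 0, 0, 0, -1], [0.12, 0, 0.13, 0, 0, 0, -1], [0, 0, 0.03, 0, 0, 0, -1], [0, 0, 0, 0, 0, 0, -1]]}}

```text
time: 41.92
tool_pos: [415.6, -161.4, 104.3]
tool_rot: [0.0, 0.018, 1.0, -0.0]
wrist_force: [-4.5, 2.2, 21.8]
width: 0.1
grip_force: 10.4
```

A firm 22 N stop at tip height 79 mm suggests the lid is shut. I'll retract and check.

{"fn": "drive_tool", "kwargs": {"rows": [[0, 0, -0.1, 0, 0, 0, -1], [0, 0, -0.6, 0, 0, 0, -1], [0, 0, -0.8, 0, 0, 0, -1], [-0.8, 0, -0.8, 0, 0, 0, -1], [0, 0, 0, 0, 0, 0, -1], [0, 0, 0, 0, 0, 0, -1]]}}

```text
time: 42.68
tool_pos: [454.9, -162.5, 217.1]
tool_rot: [-0.001, 0.018, 1.0, 0.001]
wrist_force: [0.0, 0.4, -1.4]
width: -0.0
grip_force: 0.0
```

```bash
python3 - <<'E'
from h import *
np.set_printoptions(precision=0,suppress=True)
s=env.get_state(); print(s["tool_pos"],s["wrist_force"])
p=env.read_camera("wrist"); cv2.imwrite("pics/w13.png",p["img"])
h=cv2.cvtColor(p["img"],cv2.COLOR_BGR2HSV); m=cv2.inRange(h,(20,150,60),(32,255,255)); n,_,st,ce=cv2.connectedComponentsWithStats(m)
print([(st[i][4],ce[i]) for i in np.argsort(-st[1:,4])[:3]+1])
for t in (.4,.2,.1,0): print(t,proj(p,lip(t),s))
E
```

```text
[ 455. -162.  217.] [ 0.  0. -1.]
[]
0.4 [241. 121.]
0.2 [241. 113.]
0.1 [242. 110.]
0 [242. 109.]
```

View pics/w13.png

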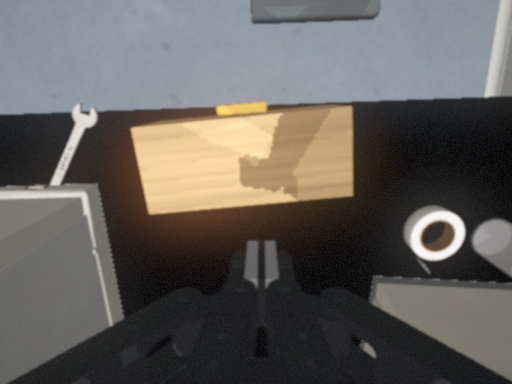

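The lid lies flat on the case, with its lip at (242,108). The model puts the shut lip at (242,109).

```bash
python3 -c "
from workcell import env
print(env.job_done())"
```

```text
the job is handed in; nothing more can be done
None
```

All four weights are back in their wells, largest to smallest, and the lid is shut; the job was handed in at about 43 s, and the hand-in call gave no verdict.

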